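# Take the stack of castings apart onto its outline boards

## Robot

A 6-joint arm with a two-finger parallel gripper is mounted at the origin on a cart in front of the work surface, level with it; the furniture and walls round the work are solid. World frame = base frame: x ahead of the robot, y to its left, z up, the work surface at z = 0. Lengths are in mm, angles in degrees, forces in N, time in s.
With the tool pointing down it reaches from about 400 to 825 mm from the base axis. Payload 7 kg.
Tool frame: the origin (TCP) lies at the very end of the fingers, on their centre line; the grasp point (between the pads) lies 19 mm behind it; z points along the fingers, y is the direction in which the jaws open and shut (so a half turn about z gives the same grasp; the last joint's range is limited). The gripper opens to 85 mm and grips with 20 to 120 N. Pads are 22 mm wide; open, the fingers measure 114 mm over their backs; the gripper's body (76 mm by 85 mm) begins 54 mm behind the grasp point. The pads swing forward as they close: fully open they stand 13 mm farther back than shut.
Start: joints at [-57.92, 20.546, 0.682, 0, -70.136, -16.507], TCP at [181.188, -650.205, 231.302] pointing down, gripper open.
Joint ranges: [-176.03, 176.03], [-82.01, 121.73], [-58.28, 71.71], [-173.87, 95.51], [-174.79, -0.11], [-173.66, 173.66]. Speed limits (degrees/s): [136.94, 136.94, 172.46, 180, 180, 180].

## Interface

Orientations are given as a 3x3 rotation matrix whose columns are the frame's x, y, z axes.
In Python, from rig import telemetry, viewer, sign_off gives the robot as it stands.
- The arm moves only by the shell command python3 -m jog 'ROWS' [FORCE]. ROWS is JSON, a list of rows, each a list of 3 entries, a list of its own where there are three numbers: the shift along the tool's x, y, z scaled (see below), then the turn about the tool's z scaled (see below), then the gripper's target within -1 to 1 (shut at 1, half-way at 0, fully open at -1). A call has 1 to 10 rows; each row is the pose to reach, as a shift and turn from the pose commanded when the call began, along the tool's axes at that moment; what a row does not reach only later rows make up. The controller multiplies each number of a shift by 20 cm and each number of a turn by 60 degrees. A row lasts 1/8 s, in which the tool goes at most 62.5 mm and 10.7 degrees, less where a joint would pass 70% of its speed; a pose out of reach is approached as far as the arm can. A call with a number of a shift or a turn outside -1 to 1 is refused whole. A call with a gripper value outside its range is refused whole. The fingers move at their own pace and stop on an object; FORCE is the grip in N (left out, the last holds). Time passes only in rows, so rows that repeat a pose let the fingers close. It gives the time, the measured TCP pose, the force and the opening at its end, in the units of the state.
- telemetry.get_state(): the state, without advancing time (a new reading comes with each control period).
- viewer.get_image(name): name is "side" or "top"; returns a dict with "pixels" (480x640x3 uint8, red, green, blue), "camera_matrix" (3x3 intrinsics, pixels), "k1" (the pictures are not rectified: a ray, as slopes to the right and down, at radius r is drawn at 1 + k1 r^2 times it, then the intrinsics apply), "cam_to_world" (4x4, takes a point from camera to world coordinates). Camera axes: x right, y down, z forward; pixel columns grow to the right and rows downward; lengths in mm; the calibration is good to about 2 mm. A picture is of the moment at which its call begins. There is no depth.
- sign_off(): hands the job in, once; it reports no verdict.
The state is a dict: "time_s": time; "qpos": joint angles; "qvel": joint speeds; "tau": joint torques, N m; "tool_pos": TCP position; "eef_rot": TCP orientation; "ft_force": force on the tool from outside, world axes, zero at the start; "ft_torque": the same for the moment, N m; "width": finger opening in mm.
Only numpy, scipy, OpenCV 4.12 (cv2) and the standard library are available. Lean on these libraries where they do the work, as an engineer would, in place of code of your own. Each camera call takes 0.05 s, during which the arm holds its last target. There are 200 camera calls.

## Task

The cast pieces stand in a stack under a dark collar nut that weighed them down. Take the stack apart from the top and lay each of its four things flat on the board that carries its own dark outline, centred on it: the nut on the small circle, the disc on the large circle, the tee on the T and turned as the T is, and the long zigzag along the long oblong, either end first.

Things in the scene. Friction and masses are not known exactly. Their poses are not given: they have to be found in the camera images.
- nut_mid (a point): dark steel collar nut, top of the stack, 24 mm high: a round flange 36 mm across and 6 mm thick at the foot, a hexagon above it, 26 mm across its flats (the flats face along the nut's own x, -x and every 60 degrees), about 0.1 kg. Stands upright. The point is its centre, 12 mm above its underside; z up.
- tee_stem (a point): cream resin tee, 11 mm thick, lying flat under the nut and on the disc: a bar 67 x 15 mm along its own x, and a stem 18 mm wide (along x) that runs 35 mm from the bar towards its own -y. The point is the middle of the free stem, half-way up (5.5 mm), 8 mm in -y from the middle of the 67 x 51 mm outline; z up. Once the nut is off, the stem can be gripped across its 18 mm.
- tee_bar (a point): the same tee: the middle of its bar, half-way up, 25.5 mm in +y of the stem's point. Given only to tell which way the tee lies.
- disc_mid (a point): cream resin disc with shallow slots and pockets, 13 mm thick, 71 mm across its own x and 65 mm across its own y (grip it there); under the tee and on the zigzag. The point is its centre, 6.5 mm above its underside; z up.
- zigzag_mid (a point): long cream resin piece with stepped, zigzag sides, 12 mm thick, 119 mm along its own y and at most 46 mm across its x (about 40 mm at the middle); bottom of the stack, lying on the worktop. The point is its centre, 6 mm above its underside; z up.
- nut_board_mark (a point): square plywood board, 70 x 70 mm, 6 mm thick, fixed, with a dark circle 36 mm across inlaid flush. The point is the circle's centre on the board's upper face; z up.
- disc_board_mark (a point): square plywood board, 100 x 100 mm, 6 mm thick, fixed, with a dark circle 72 mm across inlaid flush. The point is the circle's centre on the board's upper face; z up.
- tee_board_mark (a point): plywood board, 95 mm (x) x 80 mm (y), 6 mm thick, fixed, with a dark T of the tee's size (67 x 51 mm) inlaid flush, its bar along x, its stem towards -y. The point lies on the upper face where the tee's stem point belongs, in the middle of the T's stem; axes as the tee's when it lies right; z up.
- long_board_mark (a point): plywood board, 80 mm (x) x 150 mm (y), 6 mm thick, fixed, with a dark oblong with round ends inlaid flush, 50 mm wide and 124 mm long along y. The point is the oblong's centre on the board's upper face; z up.
There are look-alikes about, which are no part of the job. Leave any red look-alike of the part that bears tee_stem alone.

How it is judged (in metres and radians):
At the end, for the whole second after the job is handed in: All four lie flat (within 0.12 rad) on the upper faces of their own boards (height within 4 mm), each point within 12 mm of its board's point seen from above; the zigzag's long axis within 0.26 rad of the oblong's, either end first; the tee turned as the T within 0.26 rad, its bar over the T's bar (horizontal distance between zigzag_mid and long_board_mark below 0.012 m and z of zigzag_mid in the frame of long_board_mark between 0.002 and 0.01 m and angle between each of zigzag_mid, disc_mid, tee_stem, nut_mid's own z axis and vertical below 0.12 rad and angle between the y axis of zigzag_mid and the y axis of long_board_mark, either way round below 0.26 rad and horizontal distance between disc_mid and disc_board_mark below 0.012 m and z of disc_mid in the frame of disc_board_mark between 0.0025 and 0.0105 m and horizontal distance between tee_stem and tee_board_mark below 0.012 m and z of tee_stem in the frame of tee_board_mark between 0.0015 and 0.0095 m and angle between the y axis of tee_stem and the y axis of tee_board_mark, either way round below 0.26 rad and horizontal distance between nut_mid and nut_board_mark below 0.012 m and z of nut_mid in the frame of nut_board_mark between 0.008 and 0.016 m and y of tee_bar in the frame of tee_board_mark above 0.01 m); the robot touches nothing.
It also fails if it takes over 88 s, if anything falls off the work surface, if the arm or the gripper's body presses on something with over 40 N, if the wrist force passes 120 N, or if a joint passes its speed limit or range.

## Working session

There is one attempt and no reset: what is moved stays moved. The work goes in short steps, Python scripts to look and compute and a shell command to move; the robot and the scene stay as the last step left them, time stands still between calls to the robot, and variables do not carry over. Pictures are saved under pics/ and viewed, about 12 in all and at most 16, crops included, and the job is handed in when it is done.

```bash
ls; mkdir -p pics; cat > h.py <<'E'
import numpy as np, cv2
from rig import telemetry, viewer
def snap(n,f):
    d=viewer.get_image(n); np.savez(f'pics/{f}.npz',p=d['pixels'],K=d['camera_matrix'],k=d['k1'],T=d['cam_to_world'])
    cv2.imwrite(f'pics/{f}.png',np.array(d['pixels'])[...,::-1]); return d
def load(f):
    z=np.load(f'pics/{f}.npz'); return dict(pixels=z['p'],camera_matrix=z['K'],k1=float(z['k']),cam_to_world=z['T'])
def ray(d,uv):
    K=np.array(d['camera_matrix']);T=np.array(d['cam_to_world'])
    uv=np.atleast_2d(np.array(uv,float))
    p=cv2.undistortPoints(uv[:,None],K,np.array([d['k1'],0,0,0.]))[:,0]
    v=np.c_[p,np.ones(len(p))]@T[:3,:3].T
    return T[:3,3],v
def plane(d,uv,z):
    o,v=ray(d,uv); return o+v*((z-o[2])/v[:,2])[:,None]
def proj(d,P):
    T=np.array(d['cam_to_world']);P=np.atleast_2d(np.array(P,float))
    c=(P-T[:3,3])@T[:3,:3]
    return cv2.projectPoints(c,np.zeros(3),np.zeros(3),np.array(d['camera_matrix']),np.array([d['k1'],0,0,0.]))[0][:,0]
E
python3 - <<'E'
from h import *
for n in('top','side'):
    d=snap(n,n+'0'); print(np.array(d['camera_matrix']).round(1).tolist(),d['k1'],np.array(d['cam_to_world']).round(2).tolist())
s=telemetry.get_state(); print(s)
E
```

```text
pics
[[460.7, 0.0, 317.9], [0.0, 460.7, 238.7], [0.0, 0.0, 1.0]] -0.07692843026949579 [[-0.02, -1.0, 0.08, 445.37], [-1.0, 0.02, -0.01, -210.89], [0.01, -0.08, -1.0, 954.7], [0.0, 0.0, 0.0, 1.0]]
[[574.0, 0.0, 318.7], [0.0, 574.0, 235.1], [0.0, 0.0, 1.0]] -0.10766151648279067 [[0.94, -0.18, 0.29, 151.2], [-0.34, -0.46, 0.82, -1295.66], [-0.02, -0.87, -0.49, 722.43], [0.0, 0.0, 0.0, 1.0]]
{'time_s': 0.1, 'qpos': array([-5.79194561e+01,  2.05865191e+01,  6.39980425e-01, -1.83180894e-02,
       -7.01366736e+01, -1.65056157e+01]), 'qvel': array([ 0.03465166,  0.06768415,  0.1352956 , -0.00603125,  0.01529171,
        0.04830618]), 'tau': array([-2.30657686e-03, -5.84769130e+01,  2.94105649e+01,  6.95457771e+00,
       -3.25125860e-03, -5.06730316e-06]), 'tool_pos': array([ 181.08467125, -649.81007258,  230.47198885]), 'eef_rot': array([[-9.63309338e-01, -2.68393093e-01, -5.16563645e-04],
       [-2.68393561e-01,  9.63308343e-01,  1.39024752e-03],
       [ 1.24477238e-04,  1.47788077e-03, -9.99998900e-01]]), 'ft_force': array([-0.13141091, -0.542441  , -0.34491124]), 'ft_torque': array([ 0.00070056,  0.01952864, -0.04645842]), 'width': 85.44821122934378}
```

View pics/top0.png

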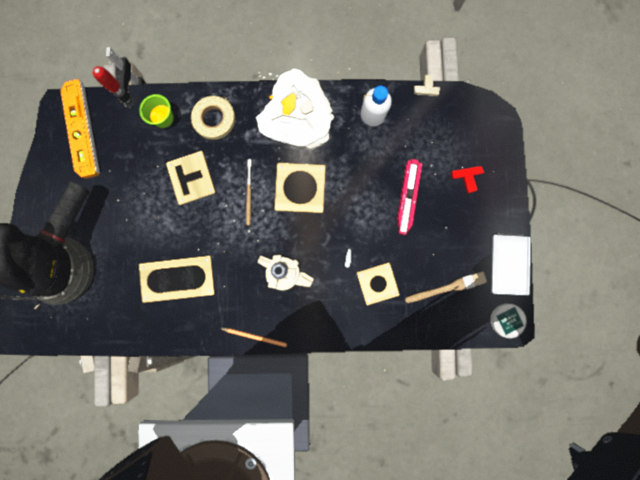

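View pics/side0.png

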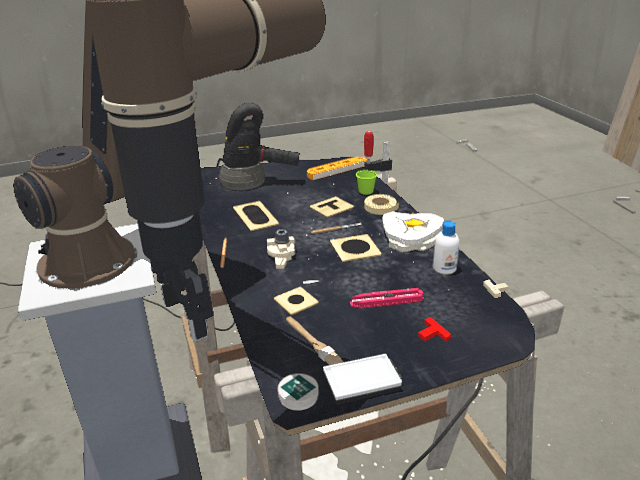

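The top view shows the boards: long (177,278), tee (190,178), disc (300,187), nut (378,283), with the stack at about (283,271). The red tee is at (468,179), and a cream look-alike is at (427,86). Next I'll get the marks and a magnified crop of the stack.

```bash
python3 - <<'E'
from h import *
t=load('top0'); im=t['pixels']; 
hsv=cv2.cvtColor(im,cv2.COLOR_RGB2HSV)
boards=dict(nut=(378,283,6),disc=(300,187,6),tee=(190,178,6),long=(177,278,6))
wood=((hsv[...,2]>130)&(hsv[...,1]>40)).astype(np.uint8)
for n,(u,v,z) in boards.items():
    # board outline
    c,h=cv2.findContours(wood,cv2.RETR_CCOMP,cv2.CHAIN_APPROX_NONE)
    best=max([k for k in c if cv2.pointPolygonTest(k,(u,v),True)>-8],key=cv2.contourArea)
    P=plane(t,best[:,0].astype(float),z)[:,:2].astype(np.float32); r=cv2.minAreaRect(P)
    print(n,'board',np.round(r[0],1),np.round(r[1],1),round(r[2],1))
    i=[j for j in range(len(c)) if h[0][j][3]>=0 and cv2.contourArea(c[j])>60 and cv2.pointPolygonTest(best,tuple(map(float,c[j][0,0])),False)>=0]
    for j in i:
        P=plane(t,c[j][:,0].astype(float),z)[:,:2].astype(np.float32); r=cv2.minAreaRect(P)
        print('  mark',np.round(r[0],1),np.round(r[1],1),round(r[2],1))
a=cv2.resize(im[240:305,240:325],None,fx=6,fy=6,interpolation=cv2.INTER_CUBIC)
s=load('side0')['pixels']; b=cv2.resize(s[222:275,255:308],None,fx=5,fy=5,interpolation=cv2.INTER_CUBIC)
W=np.zeros((390,510+265,3),np.uint8);W[:390,:510]=a;W[:265,510:]=b
cv2.imwrite('pics/stk.png',W[...,::-1])
E
```

```text
nut board [ 429.4 -339.9] [72.3 73.1] 15.5
  mark [ 429.2 -340.6] [33.3 33.6] 43.5
disc board [ 633.  -182.6] [102.6 103.8] 85.9
  mark [ 633.  -182.4] [70.1 69.9] 44.3
tee board [658.4  47.7] [97.  82.2] 17.4
  mark [659.1  47.7] [68.2 52.2] 18.0
long board [446.5  75.9] [ 82.7 151.9] 5.3
  mark [446.3  76.7] [ 51.8 124.6] 5.4
```

View pics/stk.png

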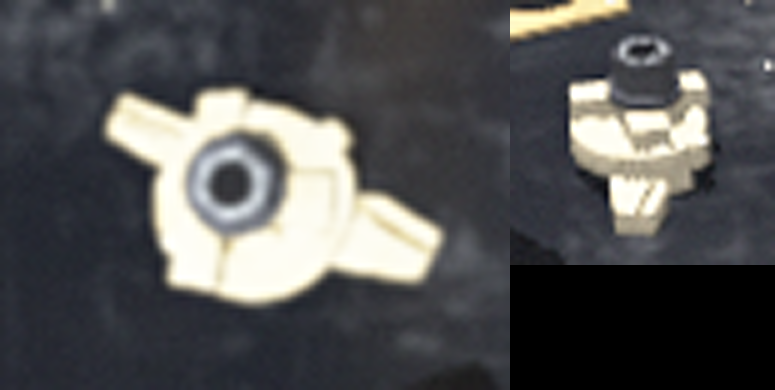

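The crop shows the nut ring centred at about crop (236,182), which is top px (279.3,270.3). The zigzag runs from upper left to lower right. The bar of the tee appears to be on the left (+y) side, with the stem towards -y. Now I'll measure it with contrast stretched.

```bash
cat >> h.py <<'E'
def go(x,y,z,yaw=None):
    "needed shift/turn in move units; yaw = world angle of tool y (mod 180)"
    s=telemetry.get_state(); R=np.array(s['eef_rot']); d=np.array([x,y,z])-s['tool_pos']
    a=np.degrees(np.arctan2(R[1,1],R[0,1])); w=0
    if yaw is not None: w=-((yaw-a+90)%180-90)
    print('t',round(s['time_s'],2),'tcp',np.round(s['tool_pos'],1),'yaw',round(a,1),'w',round(s['width'],1),'F',np.round(s['ft_force'],1),'q6',round(s['qpos'][5],1),'| shift',np.round(R.T@d/200,4).tolist(),'turn',round(w/60,4))
E
python3 - <<'E'
from h import *
t=load('top0');s=load('side0')
print('nut top', plane(t,(279.3,270.3),60)[0], 'side proj', proj(s,plane(t,(279.3,270.3),60)))
im=t['pixels']; g=cv2.cvtColor(im,cv2.COLOR_RGB2HSV)
m=((g[...,2]>140)&(g[...,1]<110)).astype(np.uint8); m[:245]=0;m[302:]=0;m[:,:250]=0;m[:,320:]=0
c=max(cv2.findContours(m,0,1)[0],key=cv2.contourArea)
P=plane(t,c[:,0].astype(float),9)[:,:2].astype(np.float32);r=cv2.minAreaRect(P);print('zigzag silhouette rect',r)
s_=s['pixels']
def st(x,f):
    x=cv2.cvtColor(x,cv2.COLOR_RGB2GRAY).astype(float); x=cv2.resize(x,None,fx=f,fy=f,interpolation=cv2.INTER_CUBIC)
    return np.clip((x-130)*255/125,0,255).astype(np.uint8), np.clip(x*2,0,255).astype(np.uint8)
a,_=st(im[245:300,250:318],6); b,_=st(s_[222:275,255:308],6)
_,n=st(im[258:283,267:292],8)
W=np.zeros((540,760),np.uint8);W[:a.shape[0],:a.shape[1]]=a;W[:b.shape[0],420:738]=b;W[335:535,:200]=n
cv2.imwrite('pics/stk2.png',W)
go(*plane(t,(279.3,270.3),60)[0][:2],150)
E
```

```text
nut top [ 459.33202597 -142.36996635   60.        ] side proj [[280.89951545 232.7493423 ]]
zigzag silhouette rect ((456.5279235839844, -151.28829956054688), (72.7220687866211, 110.26618957519531), 3.062161684036255)
t 0.1 tcp [ 181.1 -649.8  230.5] yaw 105.6 w 85.4 F [-0.1 -0.5 -0.3] q6 -16.5 | shift [-2.0212, 2.0701, 0.4052] turn 0.0
```

View pics/stk2.png

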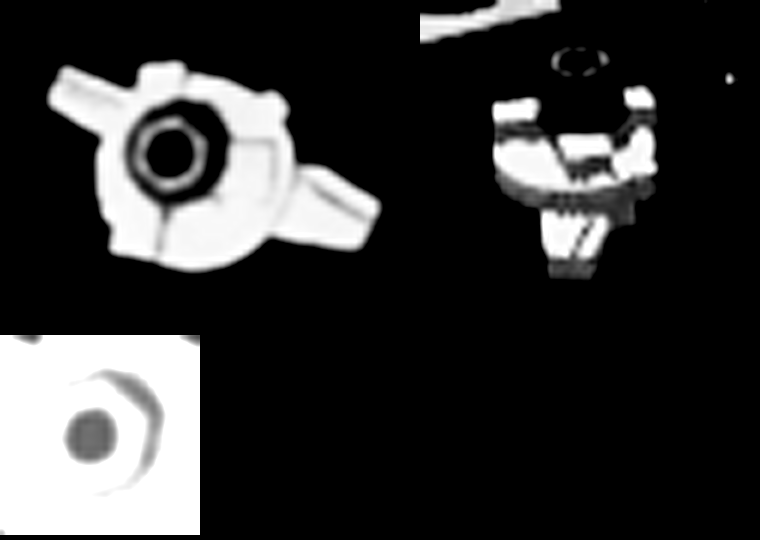

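```bash
python3 - <<'E'
from h import *
t=load('top0'); g=cv2.cvtColor(t['pixels'],cv2.COLOR_RGB2GRAY)
u0,v0=279.3,270.3
A=np.radians(np.arange(0,360,3)); r=np.arange(3,11,.1)
for th in (70,80,90,100):
    out=[]
    for a in A:
        x=(u0+r*np.cos(a)).astype(np.float32)[None];y=(v0+r*np.sin(a)).astype(np.float32)[None]
        p=cv2.remap(g,x,y,cv2.INTER_CUBIC)[0].astype(float)
        k=np.argmax(p[:45]); j=k+np.argmax(p[k:]<th); out.append(r[j])
    out=np.array(out); F=[(out*np.exp(-1j*n*A)).mean() for n in range(8)]
    c6=F[6]; print(th,out.mean().round(2),'offs',np.round(2*F[1],2),'amp6',abs(2*c6).round(2),'vertex img angle',np.degrees(np.angle(c6))*-1/6%60, [round(abs(2*f),2) for f in F])
v=plane(t,[(279.3,270.3),(289.3,270.3)],60);d=v[1]-v[0];print('img +u world angle',np.degrees(np.arctan2(d[1],d[0])))
E
```

```text
70 5.22 offs (-0.92+0.65j) amp6 0.2 vertex img angle 18.629556688468202 [np.float64(10.44), np.float64(1.13), np.float64(0.65), np.float64(0.55), np.float64(0.45), np.float64(0.37), np.float64(0.2), np.float64(0.15)]
80 5.39 offs (-0.65+0.77j) amp6 0.17 vertex img angle 41.30590489252475 [np.float64(10.79), np.float64(1.01), np.float64(0.78), np.float64(0.46), np.float64(0.24), np.float64(0.12), np.float64(0.17), np.float64(0.21)]
90 5.65 offs (-0.23+0.75j) amp6 0.08 vertex img angle 42.00603759444972 [np.float64(11.31), np.float64(0.79), np.float64(0.74), np.float64(0.06), np.float64(0.29), np.float64(0.19), np.float64(0.08), np.float64(0.2)]
100 5.64 offs (-0.28+0.7j) amp6 0.18 vertex img angle 36.75946872059886 [np.float64(11.27), np.float64(0.75), np.float64(0.63), np.float64(0.1), np.float64(0.28), np.float64(0.08), np.float64(0.18), np.float64(0.23)]
img +u world angle -91.02752376134666
```

```bash
python3 -m jog '[[[-0.2,0.2,0],0,0],[[-0.4,0.4,0],0,0],[[-0.6,0.6,0],0,0],[[-0.8,0.8,0.1],0,0],[[-0.98,0.98,0.2],0,0],[[-0.98,0.98,0.2],0,0]]' 40
```

```text
time_s: 0.85
tool_pos: [317.8, -405.7, 190.0]
eef_rot: [[-0.962, -0.272, -0.002], [-0.272, 0.962, 0.002], [0.001, 0.002, -1.0]]
ft_force: [0.4, -0.9, 0.1]
width: 42.8
```

```bash
python3 -c "
from h import *
go(459.0,-142.4,110,89)"
```

```text
t 0.85 tcp [ 317.8 -405.7  190. ] yaw 105.8 w 42.8 F [ 0.4 -0.9  0.1] q6 -44.1 | shift [-1.0378, 1.0738, 0.4014] turn 0.2798
```

```bash
python3 -m jog '[[[-0.2,0.2,0],0.14,0],[[-0.4,0.4,0],0.28,0],[[-0.6,0.6,0],0.28,0],[[-0.8,0.8,0.1],0.28,0],[[-0.98,1,0.2],0.28,0],[[-0.98,1,0.35],0.28,0],[[-0.98,1,0.4],0.28,0],[[-0.98,1,0.4],0.28,0]]'; python3 -c "
from h import *
go(459.0,-142.4,46,89)"
```

```text
time_s: 1.85
tool_pos: [452.1, -164.3, 111.1]
eef_rot: [[-1.0, 0.022, -0.001], [0.022, 1.0, -0.0], [0.001, -0.0, -1.0]]
ft_force: [0.1, 0.5, 1.0]
width: 43.0
t 1.85 tcp [ 452.1 -164.3  111.1] yaw 88.7 w 43.0 F [0.1 0.5 1. ] q6 -94.8 | shift [-0.0324, 0.1104, 0.3256] turn -0.0048
```

```bash
python3 -m jog '[[[-0.032,0.11,0],0,0],[[-0.032,0.11,0.1],0,0],[[-0.032,0.11,0.2],0,0],[[-0.032,0.11,0.28],0,0],[[-0.032,0.11,0.32],0,0],[[-0.032,0.11,0.32],0,0]]' ; python3 -m jog '[[[0,0,0],0,0.3],[[0,0,0],0,0.5],[[0,0,0],0,0.7],[[0,0,0],0,1],[[0,0,0],0,1],[[0,0,0],0,1],[[0,0,0],0,1]]' 40
```

```text
time_s: 2.6
tool_pos: [459.5, -142.2, 47.7]
eef_rot: [[-1.0, 0.022, 0.0], [0.022, 1.0, -0.0], [-0.0, -0.0, -1.0]]
ft_force: [0.8, -0.1, 0.5]
width: 42.9
time_s: 3.48
tool_pos: [460.1, -141.7, 48.4]
eef_rot: [[-1.0, 0.021, 0.002], [0.021, 1.0, -0.0], [-0.002, -0.0, -1.0]]
ft_force: [-1.7, -0.1, 6.8]
width: 25.3
```

```bash
python3 -m jog '[[[0,0,-0.05],0,1],[[0,0,-0.15],0,1],[[0,0,-0.3],0,1],[[0,0,-0.5],0,1],[[0,0,-0.5],0,1]]'; python3 -c "
from h import *
go(429.3,-340.3,60)"
```

```text
time_s: 4.1
tool_pos: [461.4, -141.6, 150.9]
eef_rot: [[-1.0, 0.021, 0.007], [0.021, 1.0, 0.0], [-0.007, 0.0, -1.0]]
ft_force: [0.1, 0.5, -1.1]
width: 25.1
t 4.1 tcp [ 461.4 -141.6  150.9] yaw 88.8 w 25.1 F [ 0.1  0.5 -1.1] q6 -97.6 | shift [0.1427, -0.9967, 0.4533] turn 0.0
```

```bash
python3 -m jog '[[[0.02,-0.15,0],0,1],[[0.05,-0.35,0],0,1],[[0.08,-0.6,0],0,1],[[0.12,-0.8,0.1],0,1],[[0.14,-0.95,0.2],0,1],[[0.143,-0.997,0.35],0,1],[[0.143,-0.997,0.45],0,1],[[0.143,-0.997,0.45],0,1],[[0.143,-0.997,0.45],0,1]]'; python3 -c "
from h import *
go(429.8,-340.3,19)"
```

```text
time_s: 5.22
tool_pos: [426.8, -340.4, 57.9]
eef_rot: [[-1.0, 0.021, 0.0], [0.021, 1.0, -0.0], [-0.0, -0.0, -1.0]]
ft_force: [-0.3, -0.0, -0.3]
width: 25.2
t 5.22 tcp [ 426.8 -340.4   57.9] yaw 88.8 w 25.2 F [-0.3 -0.  -0.3] q6 -73.2 | shift [-0.0149, 0.0009, 0.1943] turn 0.0
```

```bash
python3 -m jog '[[[-0.015,0,0.05],0,1],[[-0.015,0,0.1],0,1],[[-0.015,0,0.15],0,1],[[-0.015,0,0.18],0,1],[[-0.015,0,0.185],0,1],[[-0.015,0,0.19],0,1],[[-0.015,0,0.19],0,1]]'; python3 - <<'E'
from h import *
go(429.8,-340.3,19)
snap('side','side1');d=snap('top','top1')
s=load('side1')['pixels'];a=cv2.resize(s[270:325,265:330],None,fx=6,fy=6,interpolation=cv2.INTER_CUBIC)
cv2.imwrite('pics/nutpl.png',a[...,::-1])
E
```

```text
time_s: 6.1
tool_pos: [429.6, -340.5, 19.5]
eef_rot: [[-1.0, 0.021, 0.0], [0.021, 1.0, -0.0], [-0.0, -0.0, -1.0]]
ft_force: [-0.3, 0.7, -1.0]
width: 25.1
t 6.1 tcp [ 429.6 -340.5   19.5] yaw 88.8 w 25.1 F [-0.3  0.7 -1. ] q6 -73.3 | shift [-0.0008, 0.0012, 0.0024] turn 0.0
```

View pics/nutpl.png

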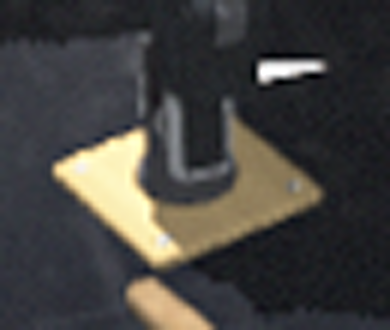

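The nut sits over the circle near the middle of its board (crop ~(188,185)), just above the surface. I'll lower it to light contact, release and retreat.

```bash
python3 -m jog '[[[0,0,0.006],0,1],[[0,0,0.006],0,1],[[0,0,0.006],0,0.5],[[0,0,0.006],0,0.2],[[0,0,0.006],0,0],[[0,0,0.006],0,0],[[0,0,-0.1],0,0],[[0,0,-0.3],0,0],[[0,0.3,-0.55],0,0],[[0,0.5,-0.6],0,0]]'; python3 - <<'E'
from h import *
d=snap('top','top2');s=snap('side','side2')
im=d['pixels']
print(plane(d,[(380,280)],30))
a=cv2.cvtColor(im[245:300,250:318],cv2.COLOR_RGB2GRAY).astype(float); a=cv2.resize(a,None,fx=6,fy=6,interpolation=cv2.INTER_CUBIC); a=np.clip((a-130)*2,0,255).astype(np.uint8)
b=cv2.resize(im[260:310,355:405],None,fx=6,fy=6,interpolation=cv2.INTER_CUBIC)
c=cv2.resize(s['pixels'][222:325,255:325],None,fx=5,fy=5,interpolation=cv2.INTER_CUBIC)
W=np.zeros((600,760,3),np.uint8);W[:330,:408]=a[...,None];W[:c.shape[0],410:760]=c; W[331:600,:300]=b[:269]
cv2.imwrite('pics/s2.png',W[...,::-1])
E
```

```text
time_s: 7.45
tool_pos: [432.4, -240.1, 141.2]
eef_rot: [[-1.0, 0.023, 0.003], [0.023, 1.0, -0.001], [-0.003, -0.001, -1.0]]
ft_force: [2.0, 0.1, -0.3]
width: 42.6
[[ 436.55206987 -341.51991165   30.        ]]
```

View pics/s2.png

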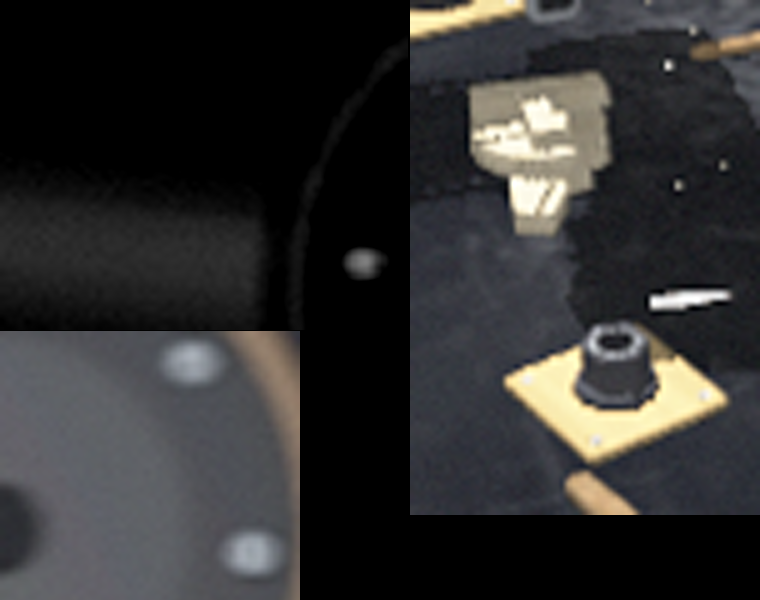

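The nut stands on its circle, but the arm blocks the top view, so I'll move aside.

```bash
python3 -m jog '[[[0,-0.3,-0.1],0,0],[[0.1,-0.6,-0.2],0,0],[[0.2,-0.9,-0.2],0,0],[[0.2,-1,-0.2],0,0]]';python3 -m jog '[[[0.1,-0.2,0],0,0],[[0.2,-0.5,0],0,0],[[0.2,-0.7,0],0,0],[[0.2,-0.7,0],0,0],[[0.2,-0.7,0],0,0]]'; python3 - <<'E'
from h import *
d=snap('top','top3');s=snap('side','side3')
im=d['pixels']
a=cv2.cvtColor(im[245:300,250:318],cv2.COLOR_RGB2GRAY).astype(float); a=cv2.resize(a,None,fx=6,fy=6,interpolation=cv2.INTER_CUBIC); a=np.clip((a-150)*2.5,0,255).astype(np.uint8)
b=cv2.resize(im[260:305,355:405],None,fx=6,fy=6,interpolation=cv2.INTER_CUBIC)
c=cv2.resize(s['pixels'][222:325,255:325],None,fx=5,fy=5,interpolation=cv2.INTER_CUBIC)
W=np.zeros((600,760,3),np.uint8);W[:330,:408]=a[...,None];W[:c.shape[0],410:760]=c; W[330:600,:300]=b
cv2.imwrite('pics/s3.png',W[...,::-1])
E
```

```text
time_s: 8.05
tool_pos: [385.6, -442.4, 178.9]
eef_rot: [[-1.0, 0.024, -0.0], [0.024, 1.0, 0.0], [0.0, 0.0, -1.0]]
ft_force: [0.0, 0.3, -0.5]
width: 42.7
time_s: 8.68
tool_pos: [343.7, -578.5, 178.3]
eef_rot: [[-1.0, 0.022, -0.001], [0.022, 1.0, 0.001], [0.001, 0.001, -1.0]]
ft_force: [0.3, -0.5, 0.5]
width: 43.0
```

View pics/s3.png

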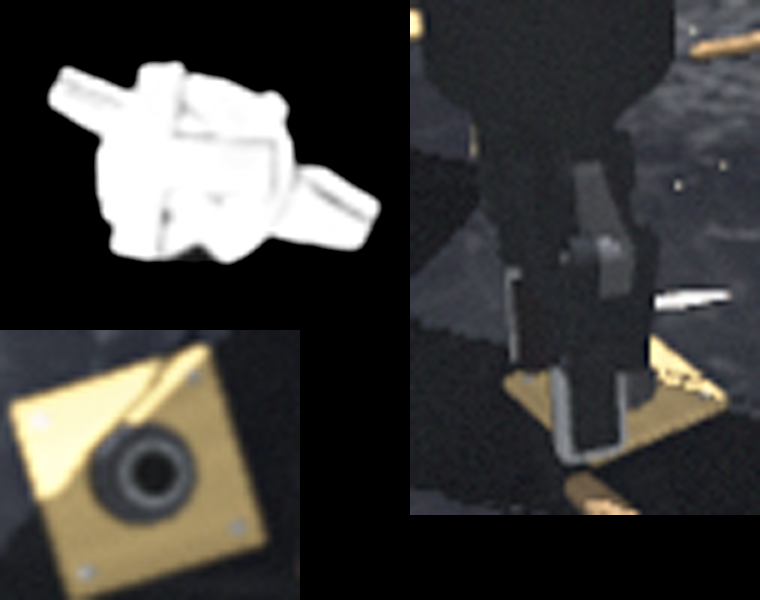

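The top crop shows the tee: free stem from (168,162) to (272,170), about 18 mm wide, bar on the left. The nut ring is at (152,472) in the composite.

```bash
python3 - <<'E'
from h import *
d=load('top3')
print('nut',plane(d,(355+152/6,260+142/6),30), 'flange',plane(d,(355+143/6,260+143/6),8))
P=plane(d,[(250+168/6,245+162/6),(250+272/6,245+170/6),(250+175/6,245+133/6),(250+162/6,245+250/6)],36)
m=(P[0]+P[1])/2; v=P[0]-P[1]; b=P[2]-P[3]
print('stem',m,np.linalg.norm(v),'tee y ang',np.degrees(np.arctan2(v[1],v[0])),'x ang',np.degrees(np.arctan2(b[1],b[0])), np.linalg.norm(b))
# T on tee board
hsv=cv2.cvtColor(d['pixels'],cv2.COLOR_RGB2HSV); wood=((hsv[...,2]>110)&(hsv[...,1]>40)).astype(np.uint8)
c,h=cv2.findContours(wood,cv2.RETR_CCOMP,cv2.CHAIN_APPROX_NONE)
for k,hh in zip(c,h[0]):
    if hh[3]>=0 and cv2.contourArea(k)>100 and cv2.pointPolygonTest(k,(190,178),True)>-15:
        Q=plane(d,k[:,0].astype(float),6)[:,:2].astype(np.float32); r=cv2.minAreaRect(Q); M=cv2.moments(Q[:,None]); print('T rect',r,'centroid',M['m10']/M['m00'],M['m01']/M['m00'])
s=telemetry.get_state();print(s['tool_pos'],s['qpos'].round(1))
E
```

```text
nut [[ 429.21231056 -341.98522751   30.        ]] flange [[ 428.55172929 -342.0066387     8.        ]]
stem [ 454.74142979 -155.12672112   36.        ] 34.6059813528627 tee y ang 84.58222491749339 x ang -7.093676639996674 38.90156196760286
T rect ((659.108154296875, 47.70360565185547), (66.93543243408203, 50.877174377441406), 17.960105895996094) centroid 656.5952836138028 55.184585793687205
[ 344.4002177  -577.95422142  179.12091132] [-42.7  22.3  -3.7  -0.  -64.1 -48.5]
```

```bash
python3 -m jog '[[[-0.1,0.2,0],-0.15,0],[[-0.2,0.5,0],-0.3,0],[[-0.3,0.75,0],-0.47,0],[[-0.3,1,0],-0.64,0],[[-0.3,1,0],-0.8,0],[[-0.3,1,0],-0.95,0],[[-0.3,1,0],-1,0],[[-0.3,1,0],-1,0]]'; python3 -c "
from h import *
go(454.7,-155.1,90,173.8)"
```

```text
time_s: 9.78
tool_pos: [408.8, -379.2, 179.8]
eef_rot: [[-0.518, -0.856, 0.001], [-0.856, 0.518, -0.0], [-0.0, -0.001, -1.0]]
ft_force: [0.7, 0.3, 0.0]
width: 42.7
t 9.78 tcp [ 408.8 -379.2  179.8] yaw 148.8 w 42.7 F [0.7 0.3 0. ] q6 -8.4 | shift [-1.0774, 0.3841, 0.4488] turn -0.4162
```

```bash
python3 -m jog '[[[-0.25,0.1,0],-0.15,0],[[-0.5,0.2,0],-0.3,0],[[-0.75,0.3,0.1],-0.416,0],[[-1,0.38,0.2],-0.416,0],[[-1,0.384,0.4],-0.416,0],[[-1,0.384,0.4],-0.416,0],[[-1,0.384,0.4],-0.416,0]]'; python3 -c "
from h import *
go(454.7,-155.1,27.5,173.8)"
```

```text
time_s: 10.65
tool_pos: [447.2, -169.5, 100.4]
eef_rot: [[-0.11, -0.994, 0.001], [-0.994, 0.11, -0.0], [0.0, -0.001, -1.0]]
ft_force: [1.1, -0.8, 0.7]
width: 43.1
t 10.65 tcp [ 447.2 -169.5  100.4] yaw 173.7 w 43.1 F [ 1.1 -0.8  0.7] q6 -9.2 | shift [-0.076, -0.0289, 0.3647] turn -0.0015
```

```bash
python3 -m jog '[[[-0.076,-0.029,0],0,0],[[-0.076,-0.029,0.15],0,0],[[-0.076,-0.029,0.25],0,0],[[-0.076,-0.029,0.33],0,0],[[-0.076,-0.029,0.355],0,0],[[-0.076,-0.029,0.355],0,0],[[-0.076,-0.029,0.355],0,0]]'; python3 -m jog '[[[0,0,0],0,0.3],[[0,0,0],0,0.5],[[0,0,0],0,0.7],[[0,0,0],0,1],[[0,0,0],0,1],[[0,0,0],0,1],[[0,0,0],0,1]]' 40;python3 -m jog '[[[0,0,-0.05],0,1],[[0,0,-0.1],0,1],[[0,0,-0.2],0,1],[[0,0,-0.3],0,1],[[0,0,-0.3],0,1]]'; python3 - <<'E'
from h import *
go(661.6,40.1,90,198)
s=snap('side','side4')
c=cv2.resize(s['pixels'][180:280,240:330],None,fx=6,fy=6,interpolation=cv2.INTER_CUBIC)
cv2.imwrite('pics/s4.png',c[...,::-1])
E
```

```text
time_s: 11.52
tool_pos: [454.9, -154.7, 29.2]
eef_rot: [[-0.109, -0.994, 0.002], [-0.994, 0.109, 0.0], [-0.0, -0.002, -1.0]]
ft_force: [0.9, -0.3, 1.0]
width: 42.6
time_s: 12.4
tool_pos: [454.3, -154.7, 28.8]
eef_rot: [[-0.109, -0.994, 0.001], [-0.994, 0.109, -0.0], [0.0, -0.001, -1.0]]
ft_force: [-0.9, 0.4, 5.0]
width: 16.9
time_s: 13.02
tool_pos: [455.4, -154.7, 90.3]
eef_rot: [[-0.109, -0.994, 0.004], [-0.994, 0.109, 0.0], [-0.001, -0.004, -1.0]]
ft_force: [-0.7, -1.4, -0.3]
width: 16.6
t 13.03 tcp [ 455.4 -154.7   90.3] yaw 173.7 w 16.6 F [-0.7 -1.4 -0.3] q6 -11.0 | shift [-1.0804, -0.919, 0.0055] turn -0.4042
```

View pics/s4.png

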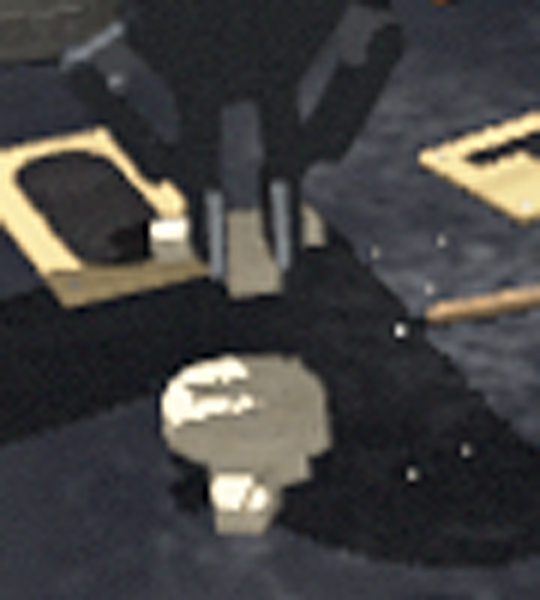

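The tee is gripped by its stem and level, and the disc and zigzag are left undisturbed. Carrying it to the T board.

```bash
python3 -m jog '[[[-0.15,-0.15,0],-0.1,1],[[-0.35,-0.35,0],-0.2,1],[[-0.6,-0.55,0],-0.3,1],[[-0.8,-0.75,0],-0.404,1],[[-0.95,-0.88,0],-0.404,1],[[-1,-0.919,0],-0.404,1],[[-1,-0.919,0],-0.404,1]]'; python3 -c "
from h import *
go(661.6,40.1,25,198)"
```

```text
time_s: 13.95
tool_pos: [658.1, 24.3, 87.1]
eef_rot: [[0.309, -0.951, -0.002], [-0.951, -0.309, -0.0], [-0.0, 0.002, -1.0]]
ft_force: [-0.4, -0.6, 0.2]
width: 16.7
t 13.95 tcp [658.1  24.3  87.1] yaw -162.0 w 16.7 F [-0.4 -0.6  0.2] q6 -1.0 | shift [-0.0698, -0.0417, 0.3103] turn 0.0
```

```bash
python3 -m jog '[[[-0.07,-0.042,0],0,1],[[-0.07,-0.042,0.1],0,1],[[-0.07,-0.042,0.2],0,1],[[-0.07,-0.042,0.3],0,1],[[-0.07,-0.042,0.345],0,1],[[-0.07,-0.042,0.345],0,1],[[-0.07,-0.042,0.345],0,1]]'; python3 - <<'E'
from h import *
go(661.6,40.1,10.5,198)
s=snap('side','side5');t=snap('top','top5')
c=cv2.resize(s['pixels'][175:240,290:370],None,fx=6,fy=6,interpolation=cv2.INTER_CUBIC)
cv2.imwrite('pics/s5.png',c[...,::-1])
E
```

```text
time_s: 14.82
tool_pos: [662.8, 40.0, 20.2]
eef_rot: [[0.309, -0.951, 0.001], [-0.951, -0.309, 0.0], [0.0, -0.001, -1.0]]
ft_force: [0.4, 0.1, -0.9]
width: 16.9
t 14.82 tcp [662.8  40.   20.2] yaw -162.0 w 16.9 F [ 0.4  0.1 -0.9] q6 -2.3 | shift [-0.0021, 0.0055, 0.0487] turn -0.0004
```

View pics/s5.png

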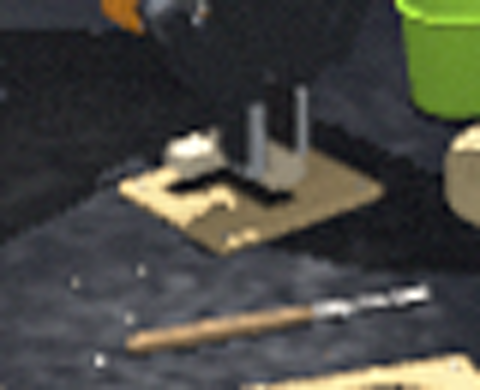

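```bash
python3 -m jog '[[[-0.002,0.004,0.03],0,1],[[-0.002,0.004,0.045],0,1],[[-0.002,0.004,0.05],0,1],[[-0.002,0.004,0.05],0,1]]'; python3 -m jog '[[[0,0,0],0,0.6],[[0,0,0],0,0.3],[[0,0,0],0,0],[[0,0,0],0,0],[[0,0,-0.1],0,0],[[0,0,-0.3],0,0],[[0,0,-0.6],0,0],[[0,0,-0.8],0,0]]'; python3 -m jog '[[[0.3,0,0],0,0],[[0.6,0,0],0,0],[[0.8,0.2,0],0,0],[[1,0.3,0],0,0],[[1,0.5,0],0,0],[[1,0.5,0],0,0]]'
```

```text
time_s: 15.42
tool_pos: [661.1, 40.1, 10.1]
eef_rot: [[0.309, -0.951, -0.0], [-0.951, -0.309, -0.0], [0.0, 0.0, -1.0]]
ft_force: [-3.6, 0.3, 7.2]
width: 16.5
time_s: 16.42
tool_pos: [662.1, 40.1, 172.2]
eef_rot: [[0.309, -0.951, 0.002], [-0.951, -0.309, 0.0], [0.0, -0.002, -1.0]]
ft_force: [0.2, 1.4, -0.6]
width: 42.9
time_s: 17.18
tool_pos: [625.8, -182.4, 169.4]
eef_rot: [[0.306, -0.952, -0.001], [-0.952, -0.306, 0.0], [-0.001, 0.001, -1.0]]
ft_force: [0.8, -1.0, 0.6]
width: 42.7
```

```bash
python3 -m jog '[[[0.15,0.15,0],0,-1],[[0.35,0.35,0],0,-1],[[0.6,0.6,0],0,-1],[[0.8,0.8,0],0,-1],[[1,1,0],0,-1]]'; python3 -m jog '[[[0.25,0.25,0],0,-1],[[0.4,0.5,0],0,-1],[[0.4,0.5,0],0,-1],[[0.4,0.5,0],0,-1]]'; python3 - <<'E'
from h import *
d=snap('top','top6');s=snap('side','side6')
im=d['pixels']
a=cv2.cvtColor(im[245:300,250:318],cv2.COLOR_RGB2GRAY).astype(float); a=cv2.resize(a,None,fx=6,fy=6,interpolation=cv2.INTER_CUBIC); a=np.clip((a-130)*2.1,0,255).astype(np.uint8)
b=cv2.resize(im[148:210,160:220],None,fx=4,fy=4,interpolation=cv2.INTER_CUBIC)
c=cv2.resize(s['pixels'][192:275,255:355],None,fx=3.5,fy=3.5,interpolation=cv2.INTER_CUBIC)
W=np.zeros((600,760,3),np.uint8);W[:330,:408]=a[...,None];W[:c.shape[0],410:760]=c; W[332:580,:240]=b
cv2.imwrite('pics/s6.png',W[...,::-1])
E
```

```text
time_s: 17.8
tool_pos: [499.3, -434.4, 169.4]
eef_rot: [[0.309, -0.951, 0.0], [-0.951, -0.309, -0.0], [0.0, -0.0, -1.0]]
ft_force: [0.2, -1.0, 0.1]
width: 85.2
time_s: 18.3
tool_pos: [429.1, -540.2, 168.9]
eef_rot: [[0.308, -0.951, -0.0], [-0.951, -0.308, 0.0], [-0.0, 0.0, -1.0]]
ft_force: [0.3, 0.4, -0.3]
width: 85.1
```

View pics/s6.png

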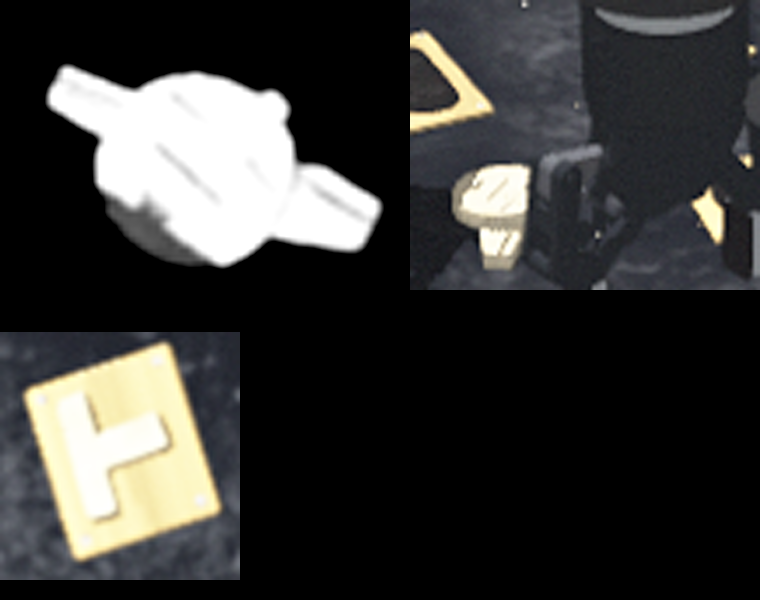

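The tee lies on its T. The disc has a bump at crop (275,105) and slots running at about 45° in the image. Next, the disc's radial profile.

```bash
python3 - <<'E'
from h import *
d=load('top6'); g=cv2.cvtColor(d['pixels'],cv2.COLOR_RGB2GRAY)
u0,v0=250+195/6,245+168/6
m=np.zeros_like(g); m[245:300,250:318]=g[245:300,250:318]>90
c=max(cv2.findContours(m,0,1)[0],key=cv2.contourArea)[:,0].astype(float)
P=plane(d,c,22)[:,:2]; ctr=plane(d,(u0,v0),22)[0,:2]
pts=[]
for a in range(-180,180,6):
    n=np.radians(a); 
    # ray threshold in world -> image
    rr=np.arange(22,50,.5); Q=np.c_[ctr[0]+rr*np.cos(n),ctr[1]+rr*np.sin(n),np.full(len(rr),22)]
    uv=proj(d,Q).astype(np.float32); p=cv2.remap(g,uv[None,:,0],uv[None,:,1],1)[0]
    j=np.argmax(p<90) if (p<90).any() else -1; pts.append((a,rr[j] if j>=0 else 99))
print(ctr); print(' '.join(f'{a}:{r}' for a,r in pts))
# circle fit with robust
A=np.array([(ctr[0]+r*np.cos(np.radians(a)),ctr[1]+r*np.sin(np.radians(a))) for a,r in pts if r<38])
for _ in range(4):
    M=np.c_[2*A,np.ones(len(A))];x=np.linalg.lstsq(M,(A**2).sum(1),rcond=None)[0];R=np.sqrt(x[2]+x[0]**2+x[1]**2)
    e=np.hypot(*(A-x[:2]).T)-R;A=A[abs(e)<max(1.2,1.5*e.std())]
print('circle',x[:2],R,len(A))
B=plane(d,[(250+275/6,245+105/6),(250+165/6,245+152/6),(250+215/6,245+198/6)],25)
print('bump ang',np.degrees(np.arctan2(*(B[0,:2]-x[:2])[::-1])),'slot ang',np.degrees(np.arctan2(*(B[2]-B[1])[:2][::-1])))
E
```

```text
[ 454.36464728 -145.85546932]
-180:34.0 -174:34.0 -168:35.0 -162:35.0 -156:35.0 -150:35.0 -144:35.0 -138:35.0 -132:39.0 -126:47.5 -120:99 -114:99 -108:99 -102:99 -96:99 -90:48.0 -84:37.5 -78:36.0 -72:35.5 -66:35.5 -60:38.5 -54:40.0 -48:40.0 -42:39.0 -36:35.5 -30:34.5 -24:34.5 -18:34.5 -12:34.5 -6:34.5 0:35.5 6:35.0 12:35.5 18:36.0 24:36.0 30:36.0 36:37.0 42:43.5 48:99 54:99 60:99 66:99 72:38.5 78:37.0 84:37.0 90:37.0 96:37.0 102:35.5 108:35.0 114:35.5 120:35.0 126:35.0 132:34.5 138:34.5 144:34.0 150:34.0 156:34.0 162:34.0 168:34.0 174:34.0
circle [ 454.770618   -145.88082562] 34.941000911438344 36
bump ang -53.539739289743906 slot ang -133.44553357885968
```

```bash
python3 -m jog '[[[-0.25,0,0],-0.15,-1],[[-0.5,0,0],-0.35,-1],[[-0.75,0,0],-0.35,-1],[[-1,0,0],-0.35,-1],[[-1,0,0],-0.35,-1]]'; python3 -c "
from h import *
go(454.8,-145.9,70,39)"
```

```text
time_s: 19.02
tool_pos: [367.2, -346.3, 170.2]
eef_rot: [[0.632, -0.775, 0.002], [-0.775, -0.633, -0.0], [0.001, -0.001, -1.0]]
ft_force: [0.9, -0.2, 0.4]
width: 85.3
t 19.02 tcp [ 367.2 -346.3  170.2] yaw -140.8 w 85.3 F [ 0.9 -0.2  0.4] q6 60.3 | shift [-0.4996, -0.9723, 0.5018] turn 0.0039
```

```bash
python3 -m jog '[[[-0.15,-0.25,0],0,-1],[[-0.3,-0.5,0],0,-1],[[-0.4,-0.75,0.1],0,-1],[[-0.5,-0.972,0.2],0,-1],[[-0.5,-0.972,0.4],0,-1],[[-0.5,-0.972,0.5],0,-1],[[-0.5,-0.972,0.5],0,-1],[[-0.5,-0.972,0.5],0,-1]]'; python3 - <<'E'
from h import *
go(454.8,-145.9,9,39)
s=snap('side','side7')
c=cv2.resize(s['pixels'][190:290,230:350],None,fx=5,fy=5,interpolation=cv2.INTER_CUBIC)
cv2.imwrite('pics/s7.png',c[...,::-1])
E
```

```text
time_s: 20.02
tool_pos: [456.6, -149.4, 70.2]
eef_rot: [[0.63, -0.777, 0.001], [-0.777, -0.63, -0.0], [0.001, -0.001, -1.0]]
ft_force: [0.2, 0.6, 0.1]
width: 85.2
t 20.02 tcp [ 456.6 -149.4   70.2] yaw -141.0 w 85.2 F [0.2 0.6 0.1] q6 33.6 | shift [-0.0197, -0.0039, 0.3058] turn 0.0005
```

View pics/s7.png

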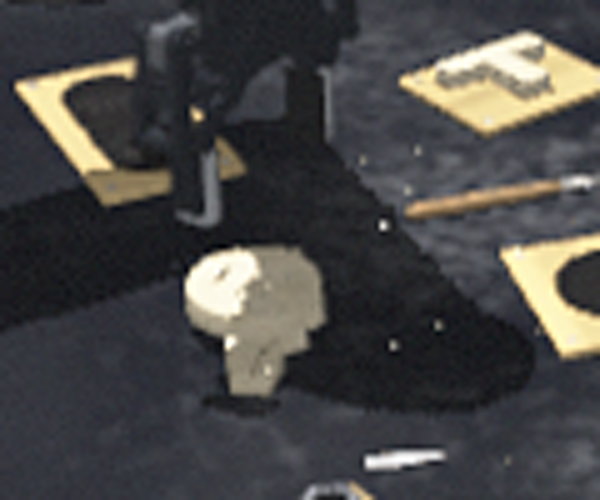

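```bash
python3 -m jog '[[[-0.02,-0.004,0.1],0,-1],[[-0.02,-0.004,0.2],0,-1],[[-0.02,-0.004,0.25],0,-1],[[-0.02,-0.004,0.28],0,-1],[[-0.02,-0.004,0.3],0,-1],[[-0.02,-0.004,0.3],0,-1]]'; python3 -m jog '[[[0,0,0],0,-0.85],[[0,0,0],0,-0.7],[[0,0,0],0,-0.6],[[0,0,0],0,-0.5],[[0,0,0],0,-0.3],[[0,0,0],0,0],[[0,0,0],0,0]]' 50
```

```text
time_s: 20.82
tool_pos: [453.8, -146.1, 9.5]
eef_rot: [[0.629, -0.777, 0.0], [-0.777, -0.629, -0.0], [0.0, -0.0, -1.0]]
ft_force: [1.0, 0.4, 0.3]
width: 85.5
time_s: 21.7
tool_pos: [453.8, -146.1, 10.2]
eef_rot: [[0.629, -0.777, 0.001], [-0.777, -0.629, -0.0], [0.0, -0.0, -1.0]]
ft_force: [-3.9, 1.4, 12.5]
width: 62.3
```

```bash
python3 -m jog '[[[0,0,-0.03],0,0],[[0,0,-0.06],0,0],[[0,0,-0.15],0,0],[[0,0,-0.25],0,0],[[0,0,-0.25],0,0]]'; python3 - <<'E'
from h import *
go(631.1,-180.2,60)
s=snap('side','side8')
c=cv2.resize(s['pixels'][190:290,230:350],None,fx=5,fy=5,interpolation=cv2.INTER_CUBIC)
cv2.imwrite('pics/s8.png',c[...,::-1])
E
```

```text
time_s: 22.32
tool_pos: [454.8, -146.0, 60.7]
eef_rot: [[0.629, -0.777, 0.003], [-0.777, -0.629, 0.0], [0.002, -0.003, -1.0]]
ft_force: [-0.6, -0.1, -0.6]
width: 62.2
t 22.32 tcp [ 454.8 -146.    60.7] yaw -141.0 w 62.2 F [-0.6 -0.1 -0.6] q6 33.1 | shift [0.6875, -0.5778, 0.0064] turn 0.0
```

View pics/s8.png

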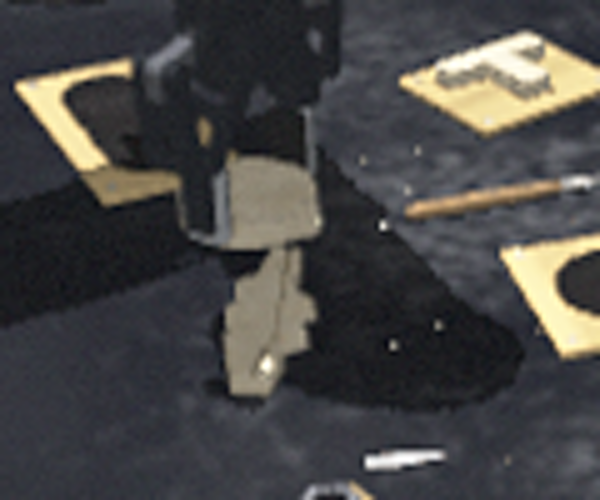

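The disc is held level and the zigzag is left in place. Carrying the disc to its board.

```bash
python3 -m jog '[[[0.12,-0.1,0],0,0],[[0.3,-0.25,0],0,0],[[0.48,-0.42,0],0,0],[[0.62,-0.53,0.05],0,0],[[0.687,-0.578,0.1],0,0],[[0.687,-0.578,0.15],0,0],[[0.687,-0.578,0.2],0,0],[[0.687,-0.578,0.2],0,0]]'; python3 - <<'E'
from h import *
go(631.1,-180.2,4.7)
E
```

```text
time_s: 23.38
tool_pos: [628.3, -179.9, 18.4]
eef_rot: [[0.629, -0.777, -0.002], [-0.777, -0.629, 0.0], [-0.002, 0.002, -1.0]]
ft_force: [-0.9, -0.1, -0.6]
width: 62.1
t 23.38 tcp [ 628.3 -179.9   18.4] yaw -141.0 w 62.1 F [-0.9 -0.1 -0.6] q6 37.9 | shift [0.01, -0.0101, 0.0684] turn 0.0
```

```bash
python3 -m jog '[[[0.005,-0.005,0.03],0,0],[[0.005,-0.005,0.05],0,0],[[0.005,-0.005,0.06],0,0],[[0.005,-0.005,0.065],0,0],[[0.005,-0.005,0.067],0,0],[[0.005,-0.005,0.067],0,0]]'; python3 -m jog '[[[0,0,0],0,-0.7],[[0,0,0],0,-1],[[0,0,0],0,-1],[[0,0,0],0,-1],[[0,0,-0.1],0,-1],[[0,0,-0.3],0,-1],[[0,0,-0.6],0,-1],[[0,0,-0.8],0,-1]]'
```

```text
time_s: 24.12
tool_pos: [631.4, -180.3, 6.0]
eef_rot: [[0.629, -0.778, 0.0], [-0.778, -0.629, 0.0], [0.0, -0.0, -1.0]]
ft_force: [0.5, 0.0, -1.2]
width: 62.4
time_s: 25.12
tool_pos: [632.1, -180.5, 169.0]
eef_rot: [[0.629, -0.777, 0.003], [-0.777, -0.629, -0.0], [0.002, -0.002, -1.0]]
ft_force: [0.2, -0.5, -0.4]
width: 85.6
```

```bash
python3 -m jog '[[[0.1,0.2,0],0,-1],[[0.2,0.45,0],0,-1],[[0.3,0.7,0],0,-1],[[0.39,0.95,0],0,-1]]';python3 -m jog '[[[0.1,0.25,0],0,-1],[[0.2,0.5,0],0,-1],[[0.3,0.75,0],0,-1],[[0.39,0.95,0],0,-1],[[0.39,0.95,0],0,-1]]'; python3 - <<'E'
from h import *
d=snap('top','top9')
im=d['pixels']
a=cv2.cvtColor(im[245:300,250:318],cv2.COLOR_RGB2GRAY).astype(float); a=cv2.resize(a,None,fx=6,fy=6,interpolation=cv2.INTER_CUBIC); a=np.clip((a-40)*1.2,0,255).astype(np.uint8)
b=cv2.resize(im[157:217,270:330],None,fx=4,fy=4,interpolation=cv2.INTER_CUBIC)
W=np.zeros((600,420,3),np.uint8);W[:330,:408]=a[...,None];W[332:572,:240]=b
cv2.imwrite('pics/s9.png',W[...,::-1])
g=cv2.cvtColor(im,cv2.COLOR_RGB2GRAY)
m=np.zeros_like(g); m[245:300,250:318]=g[245:300,250:318]>95
c=max(cv2.findContours(m,0,1)[0],key=cv2.contourArea)
P=plane(d,c[:,0].astype(float),12)[:,:2].astype(np.float32); r=cv2.minAreaRect(P); M=cv2.moments(P[:,None]); print('zz',r,M['m10']/M['m00'],M['m01']/M['m00'])
go(0,0,0)
E
```

```text
time_s: 25.62
tool_pos: [531.8, -361.8, 166.1]
eef_rot: [[0.629, -0.777, 0.0], [-0.777, -0.629, -0.0], [0.0, -0.0, -1.0]]
ft_force: [0.8, -0.0, 0.3]
width: 85.5
time_s: 26.25
tool_pos: [431.9, -543.0, 165.3]
eef_rot: [[0.626, -0.78, -0.001], [-0.78, -0.626, 0.0], [-0.001, 0.0, -1.0]]
ft_force: [0.3, 0.4, -0.8]
width: 85.4
zz ((459.51544189453125, -150.68145751953125), (122.91329956054688, 42.30180740356445), 64.56454467773438) 457.2935178634198 -152.5666399866513
t 26.3 tcp [ 432.8 -541.7  165.4] yaw -141.2 w 85.7 F [ 0.4  0.9 -0.7] q6 74.1 | shift [-3.4661, -0.0116, 0.8294] turn 0.0
```

View pics/s9.png

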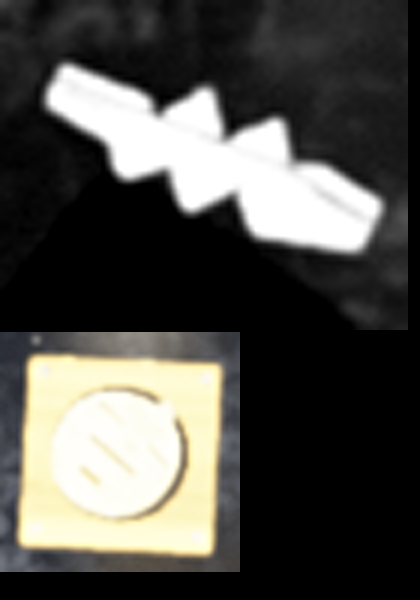

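The disc sits inside its circle. The zigzag's teeth tips nearest the middle are at crop (205,90) and (190,210), and its seam line gives the long axis. Working out the bounding-box centre and grasp point.

```bash
python3 - <<'E'
from h import *
d=load('top9'); g=cv2.cvtColor(d['pixels'],cv2.COLOR_RGB2GRAY)
m=np.zeros_like(g); m[245:300,250:318]=g[245:300,250:318]>120
c=max(cv2.findContours(m,0,1)[0],key=cv2.contourArea)
P=plane(d,c[:,0].astype(float),12)[:,:2]
for a in range(58,74,2):
    n=np.radians(a); A=np.array([[np.cos(n),np.sin(n)],[-np.sin(n),np.cos(n)]]); q=P@A.T; lo,hi=q.min(0),q.max(0)
    print(a,(hi-lo).round(1),(A.T@((lo+hi)/2)).round(1))
w=lambda u,v:plane(d,(250+u/6,245+v/6),12)[0,:2]
p,q=w(205,90),w(190,210); print('peaks',p,q,np.hypot(*(p-q)),'mid',(p+q)/2,np.degrees(np.arctan2(*(q-p)[::-1])))
v=w(375,213)-w(65,85);print('seam',np.degrees(np.arctan2(v[1],v[0]))%180)
# disc check
B=plane(d,[(270+118/4,157+(453-332)/4)],19);print('disc circle',B)
E
python3 -m jog '[[[-0.25,0,0],0.15,-1],[[-0.5,0,0],0.3,-1],[[-0.75,0,0],0.45,-1],[[-1,0,0],0.6,-1],[[-1,0,0],0.75,-1],[[-1,0,0],0.883,-0.5],[[-1,0,0],0.883,-0.5]]'
```

```text
58 [121.8  44.1] [ 459.7 -150.3]
60 [121.8  42.7] [ 459.8 -150.3]
62 [121.8  42. ] [ 459.6 -150.2]
64 [121.9  41.6] [ 459.4 -150.2]
66 [122.   41.8] [ 459.4 -150.3]
68 [121.9  42.1] [ 459.5 -150.4]
70 [121.7  42.8] [ 459.5 -150.5]
72 [121.5  43.9] [ 459.3 -150.5]
peaks [ 480.93665493 -148.91775349] [ 440.24317447 -143.26709563] 41.08392978220701 mid [ 460.5899147  -146.09242456] 172.09451484135636
seam 66.6020314596838
disc circle [[ 629.76829706 -182.79779436   19.        ]]
time_s: 27.18
tool_pos: [308.7, -384.3, 166.3]
eef_rot: [[-0.24, -0.971, 0.001], [-0.971, 0.24, -0.0], [0.0, -0.001, -1.0]]
ft_force: [-0.0, -0.1, 0.7]
width: 64.1
```

```bash
python3 -c "
from h import *
go(460.6,-146.1,60,166)"
```

```text
t 27.18 tcp [ 308.7 -384.3  166.3] yaw 166.1 w 64.1 F [-0.  -0.1  0.7] q6 14.5 | shift [-1.3386, -0.4511, 0.5317] turn 0.0021
```

```bash
python3 -m jog '[[[-0.25,-0.1,0],0,-0.5],[[-0.5,-0.2,0],0,-0.5],[[-0.75,-0.3,0],0,-0.5],[[-1,-0.45,0.1],0,-0.5],[[-1,-0.45,0.2],0,-0.5]]'; python3 -m jog '[[[-0.2,0,0.1],0,-0.5],[[-0.33,0,0.25],0,-0.5],[[-0.33,0,0.33],0,-0.5],[[-0.33,0,0.33],0,-0.5],[[-0.33,0,0.33],0,-0.5]]'; python3 -c "
from h import *
go(460.6,-146.1,2,166)"
```

```text
time_s: 27.8
tool_pos: [447.0, -210.0, 125.7]
eef_rot: [[-0.234, -0.972, 0.002], [-0.972, 0.234, -0.0], [-0.0, -0.002, -1.0]]
ft_force: [-1.4, 0.2, -0.3]
width: 64.1
time_s: 28.42
tool_pos: [460.4, -148.8, 60.5]
eef_rot: [[-0.24, -0.971, 0.001], [-0.971, 0.24, -0.0], [-0.0, -0.001, -1.0]]
ft_force: [0.0, -1.0, 0.9]
width: 64.2
t 28.43 tcp [ 460.4 -148.8   60.5] yaw 166.1 w 64.2 F [ 0.  -1.   0.9] q6 -19.4 | shift [-0.0133, 0.0026, 0.2924] turn 0.0015
```

```bash
python3 -m jog '[[[-0.01,0.003,0.1],0,-0.5],[[-0.01,0.003,0.2],0,-0.5],[[-0.01,0.003,0.26],0,-0.5],[[-0.01,0.003,0.28],0,-0.5],[[-0.01,0.003,0.287],0,-0.5],[[-0.01,0.003,0.287],0,-0.5]]'; python3 -m jog '[[[0,0,0],0,-0.3],[[0,0,0],0,-0.1],[[0,0,0],0,0.05],[[0,0,0],0,0.2],[[0,0,0],0,0.4],[[0,0,0],0,0.6],[[0,0,0],0,0.6]]' 40;  python3 -m jog '[[[0,0,-0.03],0,0.6],[[0,0,-0.1],0,0.6],[[0,0,-0.2],0,0.6],[[0,0,-0.3],0,0.6],[[0,0,-0.3],0,0.6]]'; python3 - <<'E'
from h import *
go(446.4,76.3,60,196)
s=snap('side','side10');snap('top','top10')
c=cv2.resize(s['pixels'][170:280,220:340],None,fx=5,fy=5,interpolation=cv2.INTER_CUBIC)
cv2.imwrite('pics/s10.png',c[...,::-1])
E
```

```text
time_s: 29.18
tool_pos: [460.2, -146.7, 3.0]
eef_rot: [[-0.242, -0.97, 0.001], [-0.97, 0.242, 0.0], [-0.0, -0.001, -1.0]]
ft_force: [-0.3, -0.1, -0.6]
width: 64.1
time_s: 30.05
tool_pos: [460.0, -146.7, 2.9]
eef_rot: [[-0.242, -0.97, 0.0], [-0.97, 0.242, -0.0], [0.0, -0.0, -1.0]]
ft_force: [-1.2, 1.6, 5.6]
width: 39.0
time_s: 30.68
tool_pos: [461.2, -146.7, 64.7]
eef_rot: [[-0.242, -0.97, 0.004], [-0.97, 0.242, 0.0], [-0.001, -0.004, -1.0]]
ft_force: [-0.1, -0.4, 0.3]
width: 38.8
t 30.68 tcp [ 461.2 -146.7   64.7] yaw 166.0 w 38.8 F [-0.1 -0.4  0.3] q6 -19.7 | shift [-1.0638, 0.3417, 0.0234] turn -0.4999
```

View pics/s10.png

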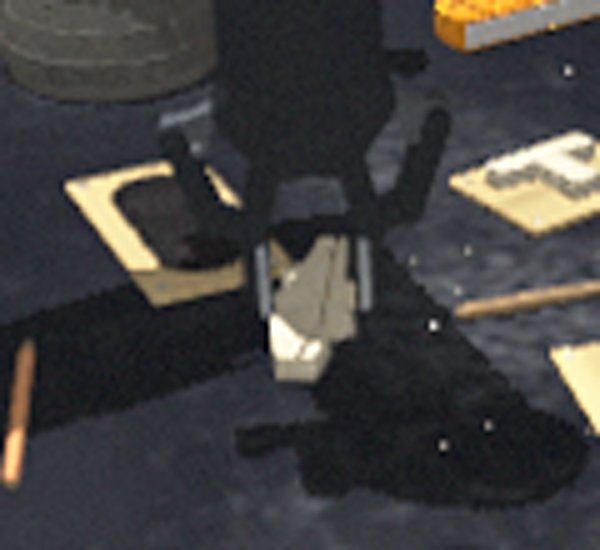

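```bash
python3 - <<'E'
from h import *
d=load('top9');s=load('side10')
p=plane(d,(250+370/6,245+230/6),12)[0]; pc=np.array([459.5,-150.3]); g=np.array([460.1,-146.7])
print('end',p,np.degrees(np.arctan2(*(p[:2]-pc)[::-1])))
for da in (-12,-6,0,6,12):
    n=np.radians(da);R=np.array([[np.cos(n),-np.sin(n)],[np.sin(n),np.cos(n)]])
    q=R@(p[:2]-g)+np.array([461.2,-146.7]); uv=proj(s,[*q,73.7])[0]
    print(da,(uv-[220,170])*5)
E
```

```text
end [ 432.35433759 -204.31513094   12.        ] -116.68211878086592
-12 [258.77252757 357.14788461]
-6 [272.76572481 358.81496186]
0 [287.20810229 359.7201791 ]
6 [301.92226192 359.85046932]
12 [316.72641832 359.20340967]
```

```bash
python3 -m jog '[[[-0.15,0.05,0],-0.1,0.6],[[-0.35,0.1,0],-0.2,0.6],[[-0.6,0.2,0],-0.3,0.6],[[-0.8,0.28,0],-0.43,0.6],[[-0.95,0.34,0],-0.43,0.6],[[-1,0.35,0],-0.43,0.6],[[-1,0.35,0],-0.43,0.6]]'; python3 -c "
from h import *
go(445.1,79.7,18,191.8)"
```

```text
time_s: 31.65
tool_pos: [440.2, 64.4, 62.1]
eef_rot: [[0.205, -0.979, -0.001], [-0.979, -0.205, -0.001], [0.0, 0.001, -1.0]]
ft_force: [-0.0, -0.2, 1.0]
width: 38.9
t 31.65 tcp [440.2  64.4  62.1] yaw -168.1 w 38.9 F [-0.  -0.2  1. ] q6 -22.0 | shift [-0.0698, -0.0401, 0.2205] turn 0.001
```

```bash
python3 -m jog '[[[-0.07,-0.04,0],0,0.6],[[-0.07,-0.04,0.08],0,0.6],[[-0.07,-0.04,0.16],0,0.6],[[-0.07,-0.04,0.2],0,0.6],[[-0.07,-0.04,0.22],0,0.6],[[-0.07,-0.04,0.22],0,0.6]]'; python3 - <<'E'
from h import *
go(445.1,79.7,9.2)
s=snap('side','side11')
c=cv2.resize(s['pixels'][180:250,215:305],None,fx=6,fy=6,interpolation=cv2.INTER_CUBIC)
cv2.imwrite('pics/s11.png',c[...,::-1])
E
```

```text
time_s: 32.4
tool_pos: [445.4, 79.5, 18.5]
eef_rot: [[0.204, -0.979, -0.0], [-0.979, -0.204, -0.0], [0.0, 0.0, -1.0]]
ft_force: [-0.8, 0.5, 0.2]
width: 38.7
t 32.4 tcp [445.4  79.5  18.5] yaw -168.2 w 38.7 F [-0.8  0.5  0.2] q6 -23.4 | shift [-0.0013, 0.0015, 0.0465] turn 0.0
```

View pics/s11.png

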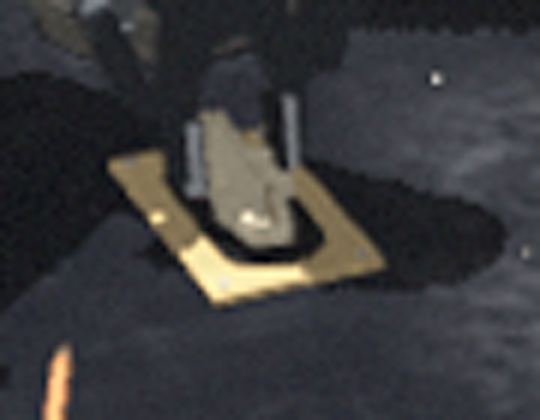

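The zigzag hovers over the oblong, aligned with it, its near end at crop (255,235). Lower, release, retreat.

```bash
python3 -m jog '[[[0,0,0.02],0,0.6],[[0,0,0.035],0,0.6],[[0,0,0.045],0,0.6],[[0,0,0.047],0,0.6],[[0,0,0.047],0,0.6]]'; python3 -m jog '[[[0,0,0],0,0],[[0,0,0],0,-0.3],[[0,0,0],0,-0.3],[[0,0,0],0,-0.3],[[0,0,-0.1],0,-0.3],[[0,0,-0.3],0,-0.3],[[0,0,-0.6],0,-0.3],[[0,0,-0.8],0,-0.3]]';  python3 -m jog '[[[0.25,0,0],0,-0.3],[[0.5,0,0],0,-0.3],[[0.75,0,0],0,-0.3],[[1,0,0],0,-0.3]]';  python3 -m jog '[[[0.25,0,0],0,-0.3],[[0.5,0,0],0,-0.3],[[0.75,0,0],0,-0.3],[[1,0,0],0,-0.3]]'; python3 -m jog '[[[0.25,0.05,0],0,-0.3],[[0.5,0.1,0],0,-0.3],[[0.6,0.1,0],0,-0.3],[[0.6,0.1,0],0,-0.3],[[0.6,0.1,0],0,-0.3]]'; python3 - <<'E'
from h import *
go(0,0,0)
d=snap('top','top12');im=d['pixels']
f=lambda a:cv2.resize(a,None,fx=4,fy=4,interpolation=cv2.INTER_CUBIC)
W=np.zeros((600,760,3),np.uint8);W[:280,:360]=f(im[243:313,132:222]);W[:248,370:610]=f(im[148:210,160:220]);W[290:530,:240]=f(im[157:217,270:330]);W[290:510,250:470]=f(im[257:312,352:407])
cv2.imwrite('pics/s12.png',W[...,::-1])
g=cv2.cvtColor(im,cv2.COLOR_RGB2HSV)
m=((g[...,2]>150)&(g[...,1]<55)).astype(np.uint8)
for n,(u0,v0,u1,v1),z in (('zz',(135,245,220,312),18),('tee',(160,148,220,210),17),('disc',(270,157,330,217),19)):
    k=np.zeros_like(m);k[v0:v1,u0:u1]=m[v0:v1,u0:u1]
    c=max(cv2.findContours(k,0,1)[0],key=cv2.contourArea);P=plane(d,c[:,0].astype(float),z)[:,:2].astype(np.float32);print(n,cv2.minAreaRect(P))
E
```

```text
time_s: 33.08
tool_pos: [445.3, 79.6, 9.1]
eef_rot: [[0.204, -0.979, -0.0], [-0.979, -0.204, -0.0], [0.0, 0.0, -1.0]]
ft_force: [-0.3, -0.3, -0.4]
width: 38.8
time_s: 34.08
tool_pos: [445.8, 79.8, 171.8]
eef_rot: [[0.205, -0.979, 0.002], [-0.979, -0.205, 0.001], [-0.001, -0.002, -1.0]]
ft_force: [0.2, 0.4, -0.1]
width: 55.4
time_s: 34.58
tool_pos: [486.3, -117.7, 169.3]
eef_rot: [[0.205, -0.979, 0.0], [-0.979, -0.205, 0.0], [-0.0, -0.0, -1.0]]
ft_force: [1.4, 0.8, 0.2]
width: 55.5
time_s: 35.08
tool_pos: [527.1, -313.6, 168.9]
eef_rot: [[0.204, -0.979, -0.0], [-0.979, -0.204, 0.0], [-0.0, 0.0, -1.0]]
ft_force: [0.7, 0.8, 1.2]
width: 56.0
time_s: 35.7
tool_pos: [531.8, -432.9, 168.7]
eef_rot: [[0.204, -0.979, -0.001], [-0.979, -0.204, 0.001], [-0.001, 0.0, -1.0]]
ft_force: [-0.5, 0.0, -0.4]
width: 55.7
t 35.7 tcp [ 531.8 -432.9  168.7] yaw -168.2 w 55.7 F [-0.5  0.  -0.4] q6 34.7 | shift [-2.6616, 2.1599, 0.8465] turn 0.0
zz ((445.3509521484375, 86.07012176513672), (76.73858642578125, 117.98546600341797), 5.33721923828125)
tee ((655.5327758789062, 45.90852737426758), (91.76422119140625, 78.82091522216797), 17.40377426147461)Traceback (most recent call last):
  File "<stdin>", line 11, in <module>
ValueError: max() iterable argument is empty
```

View pics/s12.png

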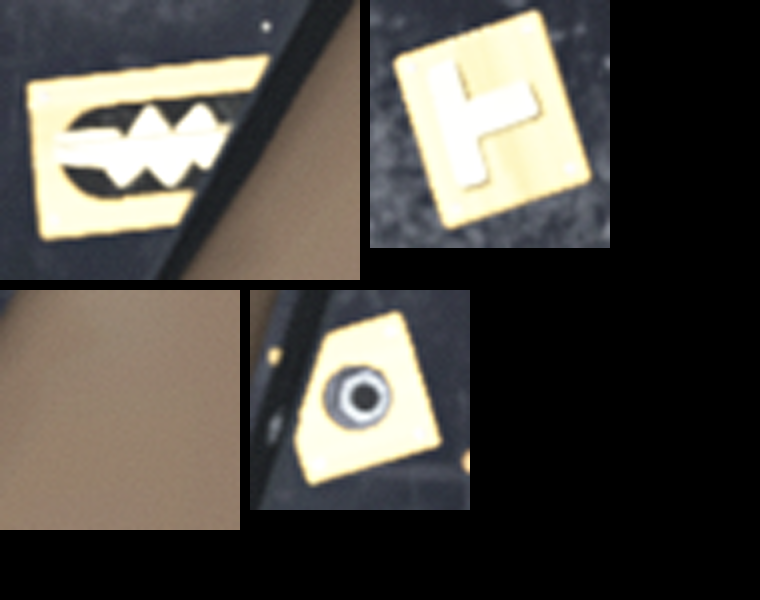

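The zigzag lies in the oblong with its left end matching, and the tee and nut are in place. The arm hides part of the view, so I'll clear it and do the last check numerically.

```bash
python3 -m jog '[[[0.2,0.2,0],0,-0.3],[[0.4,0.45,0],0,-0.3],[[0.5,0.6,0],0,-0.3],[[0.5,0.6,0],0,-0.3],[[0.5,0.6,0],0,-0.3]]'; python3 - <<'E'
from h import *
d=snap('top','top13');im=d['pixels']; g=cv2.cvtColor(im,cv2.COLOR_RGB2HSV)
for n,p in (('zz',(177,278)),('tee',(185,178)),('disc',(299,187)),('board',(145,290))): print(n,g[p[1]-2:p[1]+3,p[0]-2:p[0]+3].reshape(-1,3).mean(0))
for n,(u0,v0,u1,v1),z in (('zz',(135,245,220,312),18),('tee',(160,148,220,210),17),('disc',(270,157,330,217),19)):
  for th in (35,45,60,75):
    m=((g[...,2]>150)&(g[...,1]<th)).astype(np.uint8); k=np.zeros_like(m);k[v0:v1,u0:u1]=m[v0:v1,u0:u1]
    cs=cv2.findContours(k,0,1)[0]
    if cs:
        c=max(cs,key=cv2.contourArea);P=plane(d,c[:,0].astype(float),z)[:,:2].astype(np.float32);r=cv2.minAreaRect(P);print(n,th,np.round(r[0],1),np.round(r[1],1),round(r[2],1))
E
```

```text
time_s: 36.38
tool_pos: [435.5, -555.1, 169.4]
eef_rot: [[0.205, -0.979, 0.0], [-0.979, -0.205, -0.0], [0.0, -0.0, -1.0]]
ft_force: [0.0, 0.8, -0.7]
width: 55.4
zz [ 25.44  13.8  252.8 ]
tee [ 27.4    6.24 254.52]
disc [ 26.52  20.56 251.28]
board [ 26.88  53.92 253.6 ]
zz 35 [445.9  76.3] [115.8  36.6] 89.2
zz 45 [445.3  76.3] [ 39.4 120.5] 3.8
zz 60 [438.1  71. ] [ 59.  143.3] 4.9
zz 75 [446.5  72.4] [ 76.5 145.4] 5.0
tee 35 [658.4  47.6] [66.2 49.5] 14.6
tee 45 [659.5  47.7] [67.7 51.7] 16.4
tee 60 [656.1  45.2] [88.4 73.7] 17.5
tee 75 [656.8  46.5] [93.1 78.4] 17.6
disc 35 [ 630.4 -180.7] [63.9 62.7] 89.0
disc 45 [ 629.4 -179.7] [65.9 64.8] 89.0
disc 60 [ 631.8 -183. ] [94.3 99.4] 86.2
disc 75 [ 631.6 -184.3] [97.8 99.9] 85.5
```

```bash
python3 -c "
from rig import sign_off
print(sign_off())"
```

```text
the job is handed in; nothing more can be done
None
```

I took the stack apart from the top and laid the nut, tee, disc and zigzag on their own boards. I handed the job in at about 36.4 s of the 88 s, with the arm clear of everything.

My last checks, from the top camera (calibration good to about 2 mm):

| Piece | Offset from its mark | Turn |
|---|---|---|
| Nut | about 1.5 mm | free |
| Tee | under 1 mm | within about 3° of the T, bar over bar |
| Disc | about 3–4 mm | free |
| Zigzag | about 1 mm | about 2° off the oblong |

- **Nut:** this figure was measured right after I placed it. In the last picture it still stood on its circle.
- **Zigzag:** its own axis was clear only to about ±8° from its outline, inside the 15° allowed.
- **Flatness:** I judged it only from the apparent sizes and the pictures, and did not measure it.
- **Forces:** the wrist force read no more than about 13 N at any check.
- **Blocked views:** the arm hid the top view twice, so I moved it aside and looked again. My 16 viewed pictures were used up by then, so the last check of the tee, disc and zigzag was numeric only. No check failed.

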